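# Slide the battery box home in its charging bay

### The arm

A 6-joint arm with a two-finger parallel gripper is mounted at the origin on the work surface. World frame = base frame: x ahead of the robot, y to its left, z up, the work surface at z = 0. Lengths are in mm, angles in degrees, forces in N, time in s.
With the tool pointing down it reaches from about 350 to 850 mm from the base axis. Payload 8.1 kg.
Tool frame: the origin (TCP) lies midway between the tips of the shut fingers; the grasp point (between the pads) lies 19 mm behind it (r.pinch_z is the distance from the TCP to the grasp point, in mm); z points along the fingers, y is the line along which they close (so a half turn about z gives the same grasp; the last joint's range is limited). The gripper opens to 85 mm and grips with 20 to 120 N. Pads are 22 mm wide; open, the fingers measure 114 mm over their backs; the gripper's body (76 mm by 85 mm) begins 54 mm behind the grasp point. The pads swing forward as they close: fully open they stand 13 mm farther back than shut.
Start: joints at [60.825, 7.471, 85.268, -0, 87.261, -4.893], TCP at [246.716, 546.934, 231.292] pointing down, gripper open.
Joint ranges: [-169.43, 169.43], [-51.17, 129.36], [1.28, 143.12], [-76.62, 256.62], [0, 156.53], [-152.29, 152.29]. Speed limits (degrees/s): [136.94, 136.94, 159.86, 180, 180, 180].

### API

Orientations are given as [roll, pitch, yaw] about the fixed x, y, z axes, in that order (R = Rz(yaw) Ry(pitch) Rx(roll)).
In Python, from bench import sensors, optics, job, r gives the robot as it stands.
- The arm moves only by the tool play_rows, never from a script. Its argument "motion" is a list that holds one entry, the list of rows, each a list of 6 numbers: the shift along the tool's x, y, z in cm, then the turn, a rotation vector about the tool's x, y, z in degrees. In form: [[[x, y, z, ax, ay, az], ...]]. A call has 1 to 5 rows; each row is the pose to reach, as a shift and turn from the pose commanded when the call began, along the tool's axes at that moment; what a row does not reach only later rows make up. A row lasts 1/10 s, in which the tool goes at most 50 mm and 8.59 degrees, less where a joint would pass 70% of its speed; a pose out of reach is approached as far as the arm can. A call with a gripper value outside its range is refused whole. "jaw" is the opening, from 0 (shut) to 1 (fully open), set as the call begins (left out, the last holds). The fingers move at their own pace and stop on an object; "squeeze" is the grip in N (left out, the last holds). Time passes only in rows, so rows that repeat a pose let the fingers close. It gives the time, the measured TCP pose, the force, the opening and the grip force at its end, in the units of the state.
- sensors.sense(): the state, without advancing time (a new reading comes with each control period).
- optics.snapshot(name): name is "side" or "top"; returns a dict with "pixels" (420x560x3 uint8, red, green, blue), "mtx" (3x3 intrinsics, pixels), "k1" (the pictures are not rectified: a ray, as slopes to the right and down, at radius r is drawn at 1 + k1 r^2 times it, then the intrinsics apply), "R" (3x3) and "t" (3): a world point X has camera coordinates R X + t. Camera axes: x right, y down, z forward; pixel columns grow to the right and rows downward; lengths in mm; the calibration is good to about 2 mm. A picture is of the moment at which its call begins. There is no depth.
- job.hand_in(): hands the job in; it is judged then, once.
The state is a dict: "time": time; "joint_pos": joint angles; "qd": joint speeds; "joint_efforts": joint torques, N m; "tool_pos": TCP position; "tcp_rot": TCP orientation; "ft_force": force on the tool from outside, world axes, zero at the start; "wrist_torque": the same for the moment, N m; "finger_gap": finger opening in mm; "grip_force": force on a finger pad.
Only numpy, scipy, OpenCV 4.12 (cv2) and the standard library are available. Lean on these libraries where they do the work, as an engineer would, in place of code of your own. Each camera call takes 0.05 s, during which the arm holds its last target. There are 200 camera calls.

### The job

Push the tall battery box across the bench until it stands fully home between the bay's rails, against the charger, then press the charger's button all the way down and let it come back up. The box is heavy and topples if pushed high up: it must stay upright and slide on the bench, not be lifted, and its carrying handle must not be touched. Leave the glue bottle, the flat dish and the sample tube where they are.

Things in the scene. Friction and masses are not known exactly. Their poses are not given: they have to be found in the camera images.
- battery_box: Tall battery box, grey case with a black top and steel handle: 92 mm deep (own x), 125 wide (own y), case from 8 to 165 mm above the bench, 0.75 to 1 kg; sliding it takes about 4 to 7 N. Origin: centre of its underside, on the bench; z up. Its +x face (two brass plates) goes in first and looks roughly towards the bay. Starts 160 to 215 mm short of home, up to 25 mm off line, 0.2 rad askew.
- push_face (a point): Point in the middle of the box's plain -x face (the face to push), 30 mm above the bench. The box stands on two skids along its y, outer edges 36 mm from its middle: pushed along its x below about 45 mm above the bench it slides, above about 75 mm it tips.
- carry_handle: Fixed steel carrying handle on the box's top: a round bar 12 mm thick along the box's y, 102 mm long, rising from 165 to 199 mm above the bench. Origin at its foot, centre of the box's top. Must not be touched by the fingers.
- charging_bay: Fixed charging bay: white charger block 130 mm deep, 140 wide, 70 high, whose front face is the stop. Origin: on the bench under the middle of the stop face; +x points into the block (the way the box is pushed home), y across the bay, z up. The box is home when its +x face touches the stop: box origin at x = -46 mm, y = 0 (4 mm play each side) here, its x axis along the bay's x.
- bay_mouth (a point): Middle of the bay's mouth, on the bench, 119 mm before the stop face. Two aluminium rails 30 mm high, 133 mm apart inside, run straight from the stop to 65 mm before it, then flare out like a funnel to the mouth, about 205 mm wide inside. No floor: the box slides on the bench throughout.
- charge_button (a joint): The button's travel: 0 = up, 0.006 m = fully down; springs back. It takes about 5 N to push fully down.
- charge_button_top (a point): Centre of the top face of the black round push button (26 mm across, pressed straight down) on top of the charger block, 80 mm behind the stop face; about 92 mm above the bench when up. The grey collar round it is 42 mm across and stands 10 mm lower than the button's top.
- glue_bottle: White glue bottle with red cap, 52 mm across, 115 mm high, standing loose beside the bay. Origin: centre of its underside. Leave it alone.
- petri_dish: Closed clear flat dish, 92 mm across, 15 mm high, loose on the bench behind the charger block. Origin: centre of its underside. Leave it alone.
- sample_tube: Clear sample tube standing on its green cap, 36 mm across, 114 mm high, loose on the far side of the box's way. Origin: centre of its underside. Leave it alone.
There are look-alikes about, which are no part of the job. There is more than one size of the battery_box; the one meant has the size given above.

How it is judged:
By the outcome, as a careful person would: the job done as asked, in the order asked, and still so for the second after the job is handed in, with the robot touching nothing.
It also fails if it takes over 61 s, if anything falls off the work surface, if the arm or the gripper's body presses on something with over 40 N, if the wrist force passes 120 N, or if a joint passes its speed limit or range.

## Working session

There is one attempt and no reset: what is moved stays moved. The work goes in short steps, Python scripts to look and compute and a tool call to move; the robot and the scene stay as the last step left them, time stands still between calls to the robot, and variables do not carry over. Pictures are saved under pics/ and viewed, at most 10 in all, crops included, and the job is handed in when it is done.

Besides the shell and the picture viewer there is one more tool, called after "Request:" as name([rows], argument=value, ...), one row to a line, values as JSON. play_rows: Moves the arm, as the interface text tells. Its arguments: {"type":"object","properties":{"motion":{"type":"array","items":{"type":"array","items":{"type":"array","items":{"type":"number"}}}},"jaw":{"type":"number"},"squeeze":{"type":"number"}},"required":["motion"]}

```bash
mkdir -p pics; cat > h.py <<'E'
import numpy as np, cv2
from bench import sensors, optics, job, r
def snap(n,f):
    s=optics.snapshot(n); cv2.imwrite(f'pics/{f}.png',s['pixels'][:,:,::-1]); np.savez(f'pics/{f}.npz',**{k:np.array(v) for k,v in s.items()}); return s
def ray(s,u,v):
    K=np.array(s['mtx']);k=float(s['k1']);a=(u-K[0,2])/K[0,0];b=(v-K[1,2])/K[1,1];d=np.hypot(a,b);q=d
    for _ in range(30): q=d/(1+k*q*q)
    f=q/d if d>0 else 1
    R=np.array(s['R']);return -R.T@np.array(s['t']), R.T@np.array([a*f,b*f,1])
def atz(s,u,v,z):
    c,d=ray(s,u,v);return (c+d*(z-c[2])/d[2]).round(1)
def proj(s,X):
    R=np.array(s['R']);K=np.array(s['mtx']);c=R@np.array(X,float)+np.array(s['t']);a=c[:2]/c[2];a=a*(1+float(s['k1'])*(a@a));return (K[:2,:2]@a+K[:2,2]).round(1)
def tri(s1,p1,s2,p2):
    c1,d1=ray(s1,*p1);c2,d2=ray(s2,*p2);A=np.stack([d1,-d2],1);x=np.linalg.lstsq(A,c2-c1,rcond=None)[0]
    a=c1+x[0]*d1;b=c2+x[1]*d2;return ((a+b)/2).round(1),np.linalg.norm(a-b).round(1)
def load(f): return dict(np.load(f'pics/{f}.npz'))
E
python3 - <<'E'
from h import *
for n in('side','top'):
    s=snap(n,n+'0'); print(n,ray(s,280,210),s['k1'])
a=cv2.imread('pics/side0.png');b=cv2.imread('pics/top0.png')
print(sensors.sense())
E
```

```text
side (array([1458.50493334,   24.69772723,  872.59790422]), array([-0.7678861 ,  0.0767707 , -0.63613509])) -0.0012995971142533984
top (array([ 372.76547772,  118.26356764, 1287.03004895]), array([ 0.17432822, -0.00624638, -0.98479115])) -0.037690316049530756
{'time': 0.1, 'joint_pos': array([ 6.08233532e+01,  7.51233499e+00,  8.53241144e+01, -1.77440785e-04,
        8.72616924e+01, -4.89172070e+00]), 'qd': array([ 0.04926994, -0.01764554, -0.15073545,  0.14197301,  0.01175559,
       -0.09823212]), 'joint_efforts': array([ 1.26997205e-03, -5.70946276e+01, -5.01946592e+01, -2.09596501e-04,
        8.04640440e-03,  6.14701617e-05]), 'tool_pos': array([246.48559833, 546.47896938, 230.32283257]), 'tcp_rot': array([-1.79902201e+02, -8.19225834e-03,  1.55715076e+02]), 'ft_force': array([ 0.72620098, -0.26436269,  0.36930235]), 'wrist_torque': array([-0.0304218 , -0.04267647,  0.01938617]), 'grip_force': 0.0, 'finger_gap': 85.35928585535952}
```

View pics/top0.png

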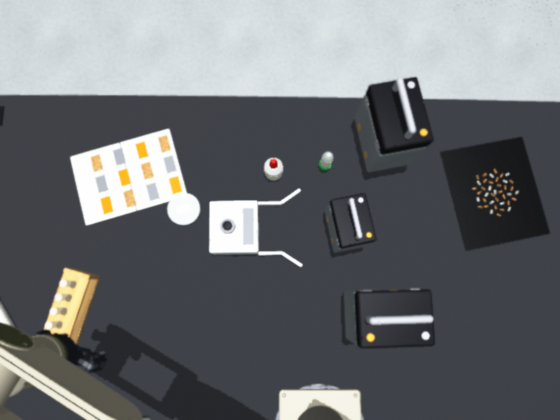

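View pics/side0.png

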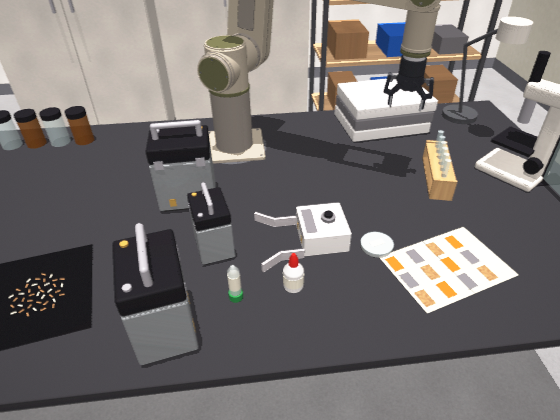

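The top view shows the bay at about (235,228), with rails opening right. There are three box candidates: (352,220), small and in front of the mouth; (400,115), large; and (395,320), large. The middle one looks right, so I'll check it for size and take a close crop.

```bash
python3 - <<'E'
import cv2,numpy as np
b=cv2.imread('pics/top0.png')[175:285,195:395];a=cv2.imread('pics/side0.png')[170:290,180:360]
b=cv2.resize(b,None,fx=4,fy=4,interpolation=cv2.INTER_CUBIC);cv2.imwrite('pics/c1.png',b)
a=cv2.resize(a,None,fx=4.4,fy=4.4,interpolation=cv2.INTER_CUBIC);cv2.imwrite('pics/c2.png',a)
E
```

```text
(no output)
```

View pics/c1.png

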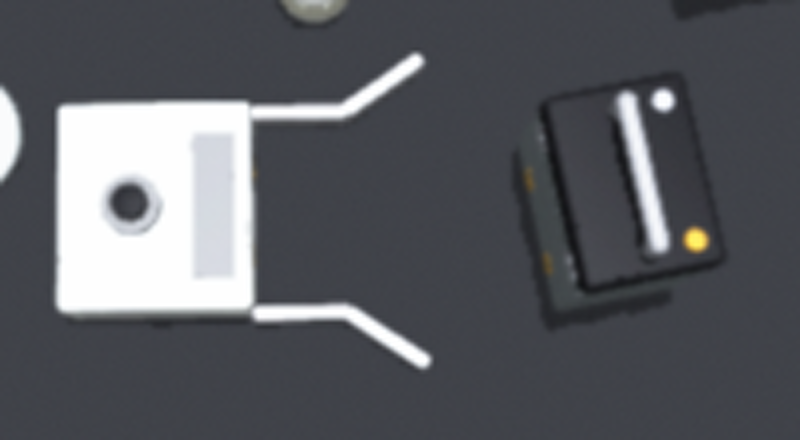

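View pics/c2.png

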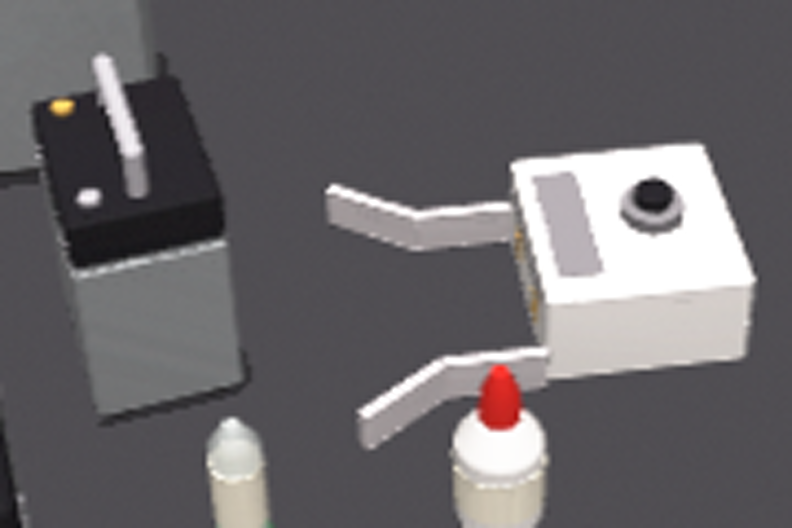

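```bash
python3 - <<'E'
from h import *
s=load('top0');d=load('side0')
T=lambda x,y,z: atz(s,195+x/4-.375,175+y/4-.375,z)
S=lambda x,y:(180+x/4.4-.39,170+y/4.4-.39)
P=lambda x,y:(195+x/4-.375,175+y/4-.375)
B=[T(x,y,165) for x,y in((545,102),(683,74),(723,262),(587,291))];print('box',B,[np.linalg.norm(B[i]-B[(i+1)%4]).round(1) for i in range(4)],np.mean(B,0))
C=[T(x,y,70) for x,y in((58,106),(249,103),(254,311),(57,311))];print('bay',C,[np.linalg.norm(C[i]-C[(i+1)%4]).round(1) for i in range(4)],np.mean(C,0))
print('btn',T(130,202,92),tri(s,P(130,202),d,S(655,195)))
print('mouth',T(420,60,30),T(428,362,30),'bend',T(345,110,30),T(350,312,30))
for p,q in(((545,102),(220,195)),((723,262),(35,108)),((683,74),(73,238)),((587,291),(170,82))): print('tri',tri(s,P(*p),d,S(*q)))
print('side button white/box C', [atz(d,*S(x,y),165) for x,y in((220,192),(35,108),(70,236))], atz(d,*S(245,378),8),atz(d,*S(100,418),8))
print('tube',atz(s,326,167,0),atz(d,235,297,0),'glue',atz(s,273,172,80),atz(d,293,286,0))
print('big boxes',atz(s,357,290,165),atz(s,434,346,165))
E
```

```text
box [array([597.7, -16.6, 165. ]), array([ 616.6, -104.3,  165. ]), array([ 497.4, -126.5,  165. ]), array([478.8, -41.4, 165. ])] [np.float64(89.7), np.float64(121.2), np.float64(87.1), np.float64(121.5)] [547.625 -72.2   165.   ]
bay [array([611. , 303.2,  70. ]), array([614.2, 173.6,  70. ]), array([472.8, 168.1,  70. ]), array([471.8, 299.4,  70. ])] [np.float64(129.6), np.float64(141.5), np.float64(131.3), np.float64(139.3)] [542.45  236.075  70.   ]
btn [542.5 250.2  92. ] (array([543.5, 251.4,  85.7]), np.float64(1.0))
mouth [654.2  55.3  30. ] [441.9  49.7  30. ] bend [617.8 108.   30. ] [475.9 103.6  30. ]
tri (array([598.5, -17.4, 161.1]), np.float64(0.6))
tri (array([ 498.1, -127.9,  159. ]), np.float64(0.3))
tri (array([ 618.5, -103.7,  155.8]), np.float64(4.7))
tri (array([479.5, -44.4, 156.8]), np.float64(3.7))
side button white/box C [array([600.5, -17.4, 165. ]), array([ 506.1, -126.8,  165. ]), array([ 628. , -101.4,  165. ])] [594.8 -15.4   8. ] [ 617.7 -104.9    8. ]
tube [729.3 -23.3   0. ] [733.5 -21.5   0. ] glue [691.5 130.4  80. ] [716.6 128.7   0. ]
big boxes [374.7 -78.2 165. ] [ 241.4 -262.7  165. ]
```

Bay: stop centre about (543.5,171), yaw about 91.7°. Box: about (547.6,-72), yaw about 101.7°, measured 90x122 against 92x125, so it is the right one. It is 197 mm short of home, as expected. Plan: push with the open fingers spread along the -x face, low, with the tool tilted so its body stays clear of the box. First I'll check what `r` offers for kinematics.

```bash
cat >> h.py <<'E'
from scipy.spatial.transform import Rotation as Ro
import sys,json,os
def goal(p,yaw,tilt):
    "tool y at world angle yaw (horizontal), z tilted by tilt from down about tool y; prints row from now"
    st=sensors.sense(); R0=Ro.from_euler('xyz',st['tcp_rot'],degrees=True)
    Rg=Ro.from_euler('xyz',[180,0,yaw+90],degrees=True)*Ro.from_rotvec([0,tilt,0],degrees=True)
    d=R0.inv().apply(np.array(p)-st['tool_pos'])/10; w=(R0.inv()*Rg).as_rotvec(degrees=True)
    print('t',st['time'],'q',st['joint_pos'].round(1),'tcp',st['tool_pos'].round(1),'F',st['ft_force'].round(1)); print('row',d.round(2),w.round(2))
    with open('log.txt','a') as f: f.write(json.dumps([list(st['joint_pos']),list(st['tool_pos']),list(st['tcp_rot'])])+'\n')
E
python3 -c "
from h import *
goal([330,400,370],40,0); goal([590,-230,370],11.7,0)"
```

```text
t 0.1 q [60.8  7.5 85.3 -0.  87.3 -4.9] tcp [246.5 546.5 230.3] F [ 0.7 -0.3  0.4]
row [-13.63  -9.94 -13.95] [-1.000e-01  1.000e-02  2.572e+01]
t 0.1 q [60.8  7.5 85.3 -0.  87.3 -4.9] tcp [246.5 546.5 230.3] F [ 0.7 -0.3  0.4]
row [-63.24 -56.67 -13.88] [-9.000e-02  4.000e-02  5.402e+01]
```

Request:
play_rows([
  [[0,0,-7,0,0,0],[-13.5,-10,-14,0,0,26],[-13.5,-10,-14,0,0,26],[-13.5,-10,-14,0,0,26],[-13.5,-10,-14,0,0,26]],
], jaw=1)

```text
time: 0.6
tool_pos: [329.4, 398.4, 372.5]
tcp_rot: [180.0, 0.0, 129.4]
ft_force: [1.1, 0.1, 0.3]
finger_gap: 85.5
grip_force: 0.0
```

```bash
python3 -c "
from h import *
goal([590,-230,370],11.7,0)"
```

```text
t 0.6 q [ 44.8  -6.2  84.5  -0.  101.7   5.4] tcp [329.4 398.4 372.5] F [1.1 0.1 0.3]
row [-65.11 -19.74   0.26] [4.000e-02 1.000e-02 2.769e+01]
```

Request:
play_rows([
  [[-65,-20,0,0,0,28],[-65,-20,0,0,0,28],[-65,-20,0,0,0,28],[-65,-20,0,0,0,28],[-65,-20,0,0,0,28]],
])

```text
time: 1.1
tool_pos: [424.9, 167.6, 371.0]
tcp_rot: [-180.0, -0.0, 101.6]
ft_force: [1.4, 0.1, -0.1]
finger_gap: 85.0
grip_force: 0.0
```

```bash
python3 -c "
from h import *
goal([590,-230,370],11.7,0)"
```

```text
t 1.1 q [ 15.1 -15.6  92.8   0.  102.8   3.4] tcp [424.9 167.6 371. ] F [ 1.4  0.1 -0.1]
row [-42.27   8.15   0.1 ] [-0.01 -0.   -0.06]
```

Request:
play_rows([
  [[-42,8,0,0,0,0],[-42,8,0,0,0,0],[-42,8,0,0,0,0],[-42,8,0,0,0,0],[-42,8,0,0,0,0]],
])

```text
time: 1.6
tool_pos: [520.7, -63.6, 371.0]
tcp_rot: [-180.0, -0.0, 101.7]
ft_force: [1.2, -0.1, -0.2]
finger_gap: 85.7
grip_force: 0.0
```

Request:
play_rows([
  [[-17,3,0,0,0,0],[-17,3,0,0,0,0],[-17,3,0,0,0,0],[-17,3,0,0,8,0],[-17,3,0,0,16,0]],
])

```text
time: 2.1
tool_pos: [584.6, -224.0, 371.0]
tcp_rot: [180.0, -16.2, 101.7]
ft_force: [1.1, 0.2, -0.3]
finger_gap: 85.1
grip_force: 0.0
```

```bash
python3 -c "
from h import *
goal([580,-215,250],11.7,50)"
```

```text
t 2.1 q [-32.5  20.7  57.   12.7 113.2 -40.2] tcp [ 584.6 -224.   371. ] F [ 1.1  0.2 -0.3]
row [-2.45 -0.28 11.89] [ 6.000e-02  3.375e+01 -1.000e-02]
```

Request:
play_rows([
  [[-2.5,0,12,0,8,0],[-2.5,0,12,0,16,0],[-2.5,0,12,0,25,0],[-2.5,0,12,0,34,0],[-2.5,0,12,0,34,0]],
])

```text
time: 2.6
tool_pos: [579.9, -213.7, 239.8]
tcp_rot: [-179.0, -50.9, 100.7]
ft_force: [-0.5, -0.4, -2.9]
finger_gap: 85.1
grip_force: 0.0
```

```bash
python3 -c "
from h import *
goal([570,-180,14],11.7,50);snap('side','s1')"
```

```text
t 2.6 q [-41.2  44.4  50.8  34.2 124.1 -43. ] tcp [ 579.9 -213.7  239.8] F [-0.5 -0.4 -2.9]
row [-15.32  -0.05  16.96] [-0.25 -0.9  -0.61]
```

View pics/s1.png

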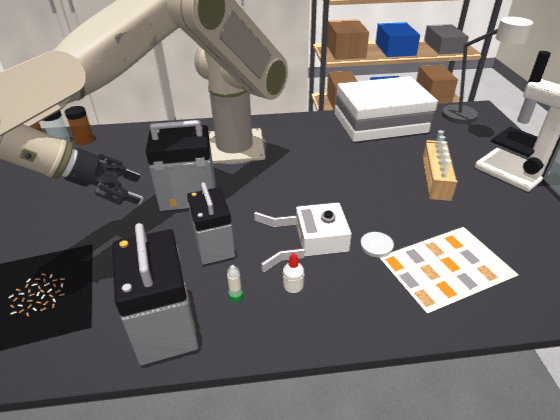

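The picture shows the hand at about (110,170), between the big boxes and behind the right box, with the forearm clear. Now I'll descend to push height.

Request:
play_rows([
  [[-3.5,0,3,0,-1,-0.6],[-6.5,0,6,0,-1,-0.6],[-9.5,0,9,0,-1,-0.6],[-12.5,0,12,0,-1,-0.6],[-15,0,15,0,-1,-0.6]],
])

```text
time: 3.15
tool_pos: [580.8, -195.8, 39.7]
tcp_rot: [178.9, -48.4, 103.0]
ft_force: [0.4, 0.1, 0.1]
finger_gap: 85.5
grip_force: 0.0
```

```bash
python3 -c "
from h import *
goal([567,-165,16],11.7,50);snap('side','s2');snap('top','t2')
a=cv2.imread('pics/s2.png')[110:270,40:280];b=cv2.imread('pics/t2.png')[170:290,280:520]
a=cv2.resize(a,None,fx=2.3,fy=2.3,interpolation=2);b=cv2.resize(b,None,fx=1.0*552/240,fy=552/240*.8,interpolation=2)
b=cv2.resize(cv2.imread('pics/t2.png')[170:266,280:520],None,fx=2.3,fy=2.3,interpolation=2)
cv2.imwrite('pics/c3.png',np.vstack([a,b]))"
```

```text
t 3.15 q [-39.8  52.5  59.1  29.3 107.4 -53.5] tcp [ 580.8 -195.8   39.7] F [0.4 0.1 0.1]
row [ 0.42 -0.73  4.04] [0.04 1.6  0.9 ]
```

View pics/c3.png

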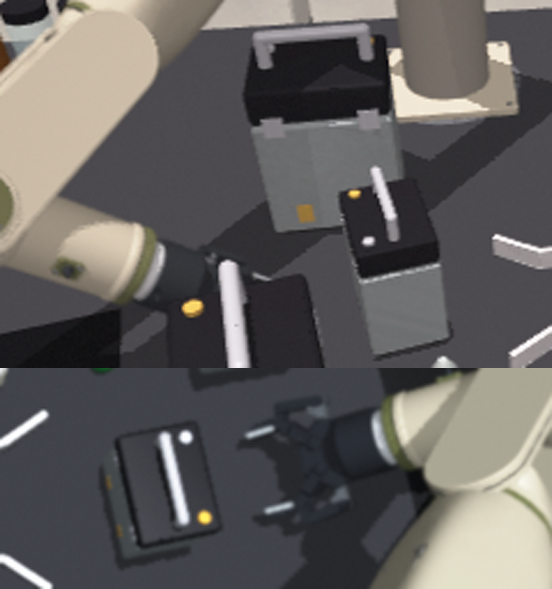

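Hand in the lower crop: fingers at (260,433) and (275,508), facing the box's plain face at about x=215, and level with it. Closing in.

Request:
play_rows([
  [[0.2,-0.4,2,0,1,0.5],[0.4,-0.7,4,0,1.6,0.9],[0.4,-0.7,4,0,1.6,0.9],[0.4,-0.7,4,0,1.6,0.9]],
])

```text
time: 3.65
tool_pos: [567.1, -165.4, 18.0]
tcp_rot: [-180.0, -50.3, 101.6]
ft_force: [0.3, -0.3, 0.1]
finger_gap: 85.3
grip_force: 0.0
```

```bash
python3 -c "
from h import *
goal([557,-117,16],11.7,50)"
```

```text
t 3.65 q [-39.1  51.7  64.   30.3 105.  -53.7] tcp [ 567.1 -165.4   18. ] F [ 0.3 -0.3  0.1]
row [ 3.01 -0.01  3.93] [ 0.05 -0.29 -0.08]
```

Request:
play_rows([
  [[0.64,0,0.77,0,0,0],[1.28,0,1.53,0,0,0],[1.93,0,2.3,0,0,0],[2.57,0,3.06,0,0,0],[2.57,0,3.06,0,0,0]],
])

```text
time: 4.15
tool_pos: [556.7, -123.3, 14.8]
tcp_rot: [-179.6, -50.7, 101.3]
ft_force: [-1.5, -0.2, 0.2]
finger_gap: 85.4
grip_force: 0.0
```

```bash
python3 -c "
from h import *
goal([557,-117,18],11.7,50)"
```

```text
t 4.15 q [-37.   48.1  70.5  31.3 102.  -53.4] tcp [ 556.7 -123.3   14.8] F [-1.5 -0.2  0.2]
row [0.63 0.16 0.27] [-0.1  -0.66 -0.27]
```

Request:
play_rows([
  [[0.35,0,0.35,0,0,0],[0.7,0,0.7,0,0,0],[1.05,0,1.05,0,0,0],[1.4,0,1.5,0,0,0],[1.75,0,1.9,0,0,0]],
])

```text
time: 4.65
tool_pos: [552.3, -100.3, 16.2]
tcp_rot: [-179.7, -50.5, 101.2]
ft_force: [1.8, -4.5, -1.8]
finger_gap: 85.3
grip_force: 2.4
```

```bash
python3 -c "
from h import *
goal([548,-75,18],11.7,50)"
```

```text
t 4.65 q [-35.8  45.7  74.1  32.  100.3 -53.1] tcp [ 552.3 -100.3   16.2] F [ 1.8 -4.5 -1.8]
row [1.77 0.08 1.86] [ 0.04 -0.51 -0.31]
```

```bash
cat >> h.py <<'E'
def blobs(f,pred):
    s=load(f);im=s['pixels'].astype(int);out=[]
    # yellow: R high, B low ; white: all high, small component
    Y=(im[...,0]>150)&(im[...,2]<90)&(im[...,1]>100); W=im.min(2)>150
    for M,p in((Y,pred[0]),(W,pred[1])):
        n,l,st,c=cv2.connectedComponentsWithStats(M.astype(np.uint8))
        k=[i for i in range(1,n) if st[i,4]<60]; k.sort(key=lambda i:np.hypot(*(c[i]-p)))
        i=k[0];out.append((c[i],st[i,4]))
    a,b=[atz(s,*o[0],167)[:2] for o in out]
    return a,b,out
def pose(f,pred=((368.6,234.6),(360.3,199.6))):
    a,b,o=blobs(f,pred);a0,b0,_=blobs('top0',((368.6,234.6),(360.3,199.6)))
    an=lambda v:np.degrees(np.arctan2(v[1],v[0]))
    dy=an(b-a)-an(b0-a0); m0=(a0+b0)/2;m=(a+b)/2
    c=m+Ro.from_euler('z',dy,degrees=True).as_matrix()[:2,:2]@(np.array([547.6,-72.2])-m0)
    bay=np.radians(91.7);home=np.array([545,125]);e=c-home
    print('box',c.round(1),'yaw',(101.7+dy).round(1),'to go',-(e@[np.cos(bay),np.sin(bay)]).round(1),'lateral(+ = bay +y)',(e@[-np.sin(bay),np.cos(bay)]).round(1),o,np.linalg.norm(b-a).round(1))
E
python3 -c "
from h import *
pose('top0');snap('top','t3');pose('t3')"
```

```text
box [547.6 -72.2] yaw 101.7 to go 197.2 lateral(+ = bay +y) 3.3 [(array([368.5, 234.5]), np.int32(14)), (array([360.27272727, 199.5       ]), np.int32(22))] 90.4
box [545.  -58.9] yaw 101.6 to go 183.8 lateral(+ = bay +y) 5.5 [(array([363.14285714, 235.5       ]), np.int32(14)), (array([355.08333333, 200.5       ]), np.int32(24))] 90.3
```

```bash
python3 -c "
from h import *
goal([551.3,-71,17],6.7,50);goal([550,-42,17],1.7,50)"
```

```text
t 4.7 q [-35.7  45.6  74.1  32.1 100.3 -53.1] tcp [552.1 -99.3  16.3] F [ 2.1 -2.7 -3.9]
row [1.83 0.49 2.1 ] [-3.85 -0.56  2.9 ]
t 4.7 q [-35.7  45.6  74.1  32.1 100.3 -53.1] tcp [552.1 -99.3  16.3] F [ 2.1 -2.7 -3.9]
row [3.65 0.94 4.32] [-7.69 -0.55  6.1 ]
```

Request:
play_rows([
  [[0.37,0.1,0.43,-0.8,0,0.6],[0.73,0.2,0.86,-1.6,0,1.2],[1.1,0.3,1.3,-2.4,0,1.8],[1.46,0.4,1.7,-3.2,0,2.4],[1.83,0.5,2.1,-3.9,0,3]],
])

```text
time: 5.2
tool_pos: [551.2, -71.4, 16.9]
tcp_rot: [-179.8, -50.6, 96.4]
ft_force: [-0.7, -3.8, -2.0]
finger_gap: 85.6
grip_force: 2.1
```

```bash
python3 -c "
from h import *
snap('top','t4');pose('t4',((357,236),(350,202)));goal([550,-42,18],1.7,50)"
```

```text
box [548.1 -28.2] yaw 95.8 to go 153.3 lateral(+ = bay +y) 1.5 [(array([349.27272727, 235.36363636]), np.int32(11)), (array([345.        , 200.29166667]), np.int32(24))] 89.1
t 5.25 q [-35.3  41.3  80.9  35.3  95.7 -50.6] tcp [551.1 -70.5  17.1] F [ 1.1 -3.3 -3.3]
row [1.88 0.21 2.14] [-3.77 -0.62  2.98]
```

Request:
play_rows([
  [[0.37,0.04,0.43,-0.7,0,0.6],[0.74,0.08,0.86,-1.5,0,1.2],[1.1,0.12,1.3,-2.2,0,1.8],[1.5,0.16,1.7,-3,0,2.4],[1.9,0.2,2.1,-3.7,0,3]],
])

```text
time: 5.75
tool_pos: [550.1, -42.7, 18.5]
tcp_rot: [-179.9, -50.6, 91.7]
ft_force: [-1.0, -4.9, -2.3]
finger_gap: 85.2
grip_force: 2.3
```

```bash
python3 -c "
from h import *
snap('top','t5');pose('t5',((338,235),(336,200)));goal([548.7,0,18],1.7,50)"
```

```text
box [552.8   1. ] yaw 92.3 to go 124.2 lateral(+ = bay +y) -4.1 [(array([336.5, 233. ]), np.int32(2)), (array([334.6 , 200.04]), np.int32(25))] 83.4
t 5.8 q [-34.6  36.9  87.4  38.5  91.2 -48.3] tcp [549.9 -41.9  18.7] F [ 1.1 -3.4 -3.3]
row [2.61 0.01 3.28] [-0.07 -0.63 -0.03]
```

Request:
play_rows([
  [[0.54,0,0.64,0,0,0],[1.08,0,1.28,0,0,0],[1.62,0,1.92,0,0,0],[2.16,0,2.57,0,0,0],[2.7,0,3.2,0,0,0]],
])

```text
time: 6.3
tool_pos: [548.9, -0.7, 19.1]
tcp_rot: [-179.9, -50.6, 91.8]
ft_force: [-0.0, -5.2, -2.3]
finger_gap: 85.5
grip_force: 2.5
```

```bash
python3 -c "
from h import *
snap('top','t6');snap('side','s6');pose('t6',((319,233),(318,199)));goal([547.4,40,18],1.7,50)
a=cv2.imread('pics/s6.png')[140:290,170:370];b=cv2.imread('pics/t6.png')[175:275,195:395]
cv2.imwrite('pics/c4.png',cv2.resize(np.vstack([b,a]),None,fx=2.4,fy=2.4,interpolation=2))"
```

```text
box [545.4  43.1] yaw 91.7 to go 81.9 lateral(+ = bay +y) 2.0 [(array([319.5, 238.5]), np.int32(4)), (array([318. , 200.5]), np.int32(26))] 95.9
t 6.4 q [-31.5  34.4  91.1  40.2  88.7 -47.2] tcp [5.486e+02 1.000e-01 1.920e+01] F [ 0.7 -3.5 -3.3]
row [2.44 0.02 3.16] [-0.2  -0.63  0.09]
```

View pics/c4.png

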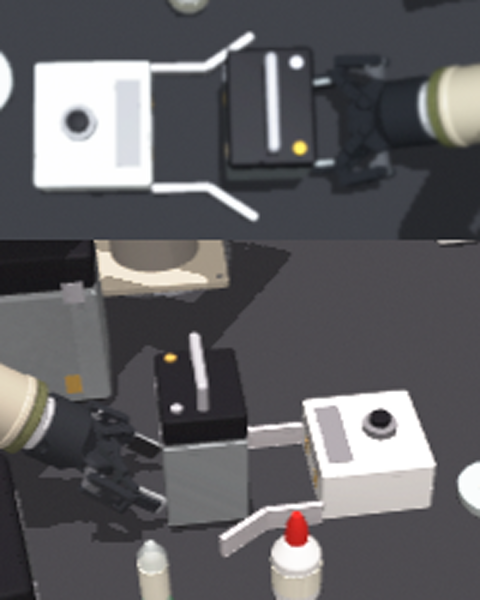

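The box is upright and square, entering the funnel (box top at (270,105) in the crop, charger at (95,125)). Continuing.

Request:
play_rows([
  [[0.5,0,0.64,0,-0.2,0],[1.0,0,1.28,0,-0.4,0],[1.5,0,1.92,0,-0.6,0],[2.0,0,2.57,0,-0.6,0],[2.5,0,3.2,0,-0.6,0]],
])

```text
time: 6.9
tool_pos: [548.4, 38.8, 18.9]
tcp_rot: [179.9, -49.9, 91.9]
ft_force: [0.6, -8.1, 4.2]
finger_gap: 85.5
grip_force: 4.2
```

```bash
python3 -c "
from h import *
snap('top','t7');pose('t7',((302,238),(301,200)));goal([546.2,80,18],1.7,50)"
```

```text
box [545.3  80.5] yaw 92.0 to go 44.5 lateral(+ = bay +y) 1.0 [(array([304.5       , 238.16666667]), np.int32(6)), (array([303. , 200.5]), np.int32(26))] 95.0
t 6.95 q [-28.1  31.9  94.5  41.7  85.8 -45.6] tcp [548.1  40.1  18.8] F [ 2.5 -3.5 -0.2]
row [ 2.51 -0.06  3.12] [-0.09 -0.    0.11]
```

Request:
play_rows([
  [[0.4,0,0.5,0,0,0],[0.8,0,1.0,0,0,0],[1.2,0,1.5,0,0,0],[1.6,-0.05,2.0,0,0,0],[2.0,-0.05,2.45,0,0,0]],
])

```text
time: 7.45
tool_pos: [547.3, 69.9, 18.7]
tcp_rot: [179.8, -49.9, 91.9]
ft_force: [1.0, -9.3, 4.9]
finger_gap: 85.7
grip_force: 4.5
```

```bash
python3 -c "
from h import *
snap('top','t8');pose('t8',((292,238),(291,200)));goal([546.2,85,18],1.7,50)"
```

```text
box [543.9 110.3] yaw 93.2 to go 14.6 lateral(+ = bay +y) 1.5 [(array([292.8, 238.4]), np.int32(5)), (array([290.65384615, 200.65384615]), np.int32(26))] 95.2
t 7.5 q [-25.5  30.4  96.7  43.2  83.8 -44.6] tcp [547.1  70.8  18.6] F [ 3.9 -5.8  3.8]
row [ 0.86 -0.04  1.13] [-0.03  0.03  0.13]
```

Request:
play_rows([
  [[0.19,0,0.23,0,0,0],[0.38,0,0.46,0,0,0],[0.57,0,0.7,0,0,0],[0.71,0,0.85,0,0,0]],
])

```text
time: 7.9
tool_pos: [546.9, 80.9, 18.6]
tcp_rot: [179.9, -49.9, 91.9]
ft_force: [0.6, -8.8, 3.9]
finger_gap: 85.3
grip_force: 4.6
```

Request:
play_rows([
  [[0.13,0,0.15,0,0,0],[0.26,0,0.3,0,0,0]],
])

```text
time: 8.1
tool_pos: [546.8, 84.0, 18.5]
tcp_rot: [179.8, -49.9, 91.9]
ft_force: [-4.8, -27.0, 9.7]
finger_gap: 85.5
grip_force: 13.0
```

Request:
play_rows([
  [[0.06,0,0.08,0,0,0],[0.06,0,0.08,0,0,0]],
])

```text
time: 8.3
tool_pos: [546.8, 84.0, 18.6]
tcp_rot: [179.8, -49.8, 91.9]
ft_force: [-4.5, -20.9, 7.3]
finger_gap: 85.5
grip_force: 10.6
```

```bash
python3 -c "
from h import *
snap('top','t9');snap('side','s9');pose('t9',((285,238),(284,200)));goal([550,-20,30],1.7,50)
a=cv2.imread('pics/s9.png')[140:290,170:370];b=cv2.imread('pics/t9.png')[175:275,195:395]
cv2.imwrite('pics/c5.png',cv2.resize(np.vstack([b,a]),None,fx=2.4,fy=2.4,interpolation=2))"
```

```text
box [546.5 128.3] yaw 88.9 to go -3.2 lateral(+ = bay +y) -1.6 [(array([284.2, 237.8]), np.int32(5)), (array([285.        , 200.86363636]), np.int32(22))] 93.0
t 8.4 q [-24.3  29.8  97.6  43.8  82.8 -44. ] tcp [546.8  84.   18.6] F [ -3.7 -20.3   9.1]
row [-5.84  0.   -8.68] [0.02 0.19 0.12]
```

View pics/c5.png

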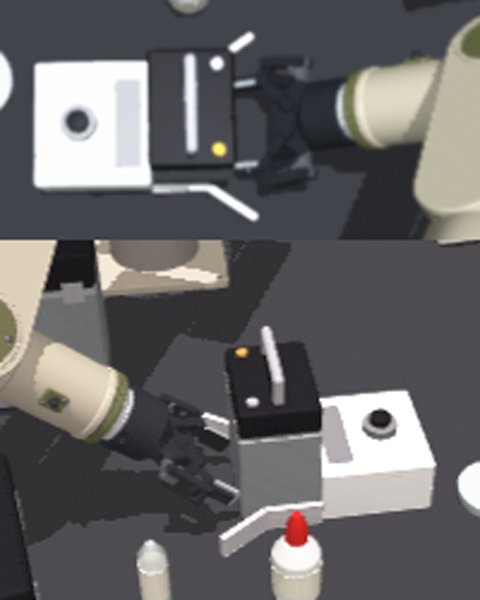

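The box stands home against the stop: there is no gap in either view, it is upright, and the force jumped to 27 N. Backing off, then up.

Request:
play_rows([
  [[-0.6,0,-0.8,0,0,0],[-2,0,-2.5,0,0,0],[-4,0,-5,0,0,0],[-6,0,-9,0,0,0],[-6,0,-12,0,0,0]],
])

```text
time: 8.9
tool_pos: [548.6, -45.2, 48.0]
tcp_rot: [-179.7, -50.1, 91.6]
ft_force: [0.6, 0.1, -0.6]
finger_gap: 85.6
grip_force: 0.0
```

```bash
python3 -c "
from h import *
goal([550,-60,370],1.7,0);snap('top','t10');pose('t10',((284,238),(285,200)))"
```

```text
t 8.9 q [-34.7  33.8  87.9  38.   93.1 -46.6] tcp [548.6 -45.2  48. ] F [ 0.6  0.1 -0.6]
row [ 2.375e+01 -2.000e-02 -2.180e+01] [-2.300e-01 -5.009e+01  2.000e-02]
box [549.1 129.8] yaw 87.0 to go -4.7 lateral(+ = bay +y) -4.2 [(array([283. , 236.5]), np.int32(2)), (array([285.        , 200.86363636]), np.int32(22))] 89.9
```

Request:
play_rows([
  [[3.5,0,-3.3,0,0,0],[7,0,-6.6,0,-8,0],[10.5,0,-10,0,-16,0],[14,0,-13.5,0,-24,0],[17.5,0,-17,0,-32,0]],
], jaw=0)

```text
time: 9.45
tool_pos: [550.1, -61.2, 295.1]
tcp_rot: [179.9, -17.7, 91.8]
ft_force: [1.0, 0.8, -0.3]
finger_gap: 12.8
grip_force: 0.0
```

```bash
python3 -c "
from h import *
goal([540,20,350],1.7,0);goal([540,249,300],1.7,0);snap('top','t11')
cv2.imwrite('pics/c6.png',cv2.resize(cv2.imread('pics/t11.png')[175:275,195:315],None,fx=6,fy=6,interpolation=2))"
```

```text
t 9.45 q [-22.3   3.4  84.8  16.3  98.8 -22.6] tcp [550.1 -61.2 295.1] F [ 1.   0.8 -0.3]
row [ 9.43 -0.75 -2.76] [  0.05 -17.7    0.09]
t 9.45 q [-22.3   3.4  84.8  16.3  98.8 -22.6] tcp [550.1 -61.2 295.1] F [ 1.   0.8 -0.3]
row [29.71 -0.04  8.96] [  0.05 -17.7    0.09]
```

View pics/c6.png

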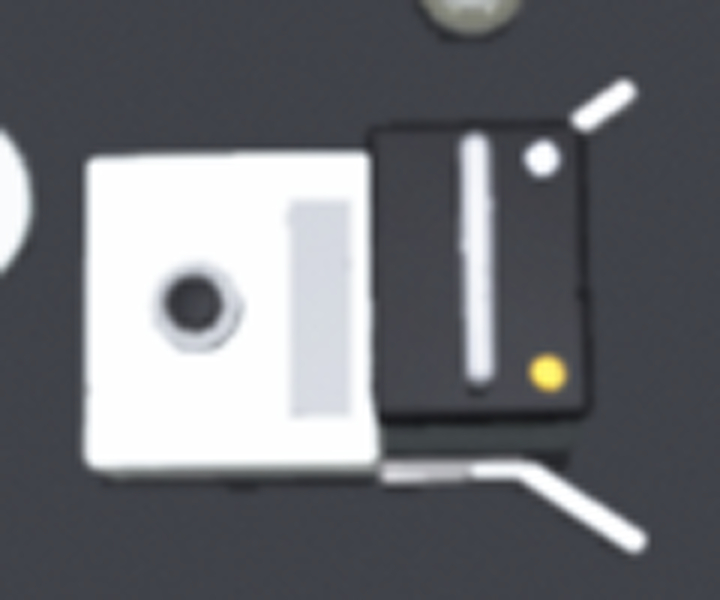

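The box sits square with the charger, flush at its front face. A quick numeric check, and a refined button position.

```bash
python3 -c "
from h import *
s=load('t11');f=lambda x,y,z:atz(s,195+x/6-.42,175+y/6-.42,z)
B=[f(372,130,165),f(585,122,165),f(591,412,165),f(380,415,165)];print(B,np.mean(B,0));print('stop',f(370,153,70),f(379,466,70),'btn',f(195,303,92))"
```

```text
[array([605.9, 170.2, 165. ]), array([610.2,  81. , 165. ]), array([488.2,  78.2, 165. ]), array([486.3, 165.1, 165. ])] [547.65  123.625 165.   ]
stop [615.  175.3  70. ] [473.2 169.1  70. ] btn [542.6 250.3  92. ]
```

Request:
play_rows([
  [[5,0,-3,0,-8,0],[9.5,-0.8,-3,0,-17.7,0],[14,-0.7,-1.5,0,-17.7,0],[18.5,-0.5,0,0,-17.7,0],[23,-0.5,1.5,0,-17.7,0]],
])

```text
time: 10.0
tool_pos: [537.1, 165.0, 348.7]
tcp_rot: [-179.9, -0.3, 92.0]
ft_force: [1.0, -1.0, -0.3]
finger_gap: -0.1
grip_force: 0.0
```

```bash
python3 -c "
from h import *
goal([542,251,300],1.7,0);goal([542,251,130],1.7,0)"
```

```text
t 10.0 q [11.6  0.5 80.4  0.4 99.1  9.7] tcp [537.1 165.  348.7] F [ 1.  -1.  -0.3]
row [8.55 0.79 4.92] [-0.11 -0.34  0.27]
t 10.0 q [11.6  0.5 80.4  0.4 99.1  9.7] tcp [537.1 165.  348.7] F [ 1.  -1.  -0.3]
row [ 8.45  0.82 21.91] [-0.11 -0.34  0.27]
```

Request:
play_rows([
  [[4.5,0.4,2.5,0,0,0],[8.5,0.8,5,0,0,0],[8.5,0.8,10,0,0,0],[8.5,0.8,15,0,0,0],[8.5,0.8,20,0,0,0]],
])

```text
time: 10.5
tool_pos: [542.0, 249.0, 146.6]
tcp_rot: [-179.8, -0.3, 91.9]
ft_force: [1.2, -0.6, -0.0]
finger_gap: -0.3
grip_force: 0.0
```

Request:
play_rows([
  [[0,0,1.5,0,0,0],[0,0,3,0,0,0],[0,0,4,0,0,0],[0,0,4.5,0,0,0],[0,0,4.5,0,0,0]],
])

```text
time: 11.0
tool_pos: [544.2, 248.5, 105.4]
tcp_rot: [180.0, -0.3, 91.8]
ft_force: [-0.4, -0.0, -0.4]
finger_gap: -0.2
grip_force: 0.0
```

Request:
play_rows([
  [[0.2,-0.15,0.3,0,0,0],[0.2,-0.15,0.6,0,0,0],[0.2,-0.15,0.9,0,0,0],[0.2,-0.15,1.2,0,0,0],[0.2,-0.15,1.2,0,0,0]],
])

```text
time: 11.5
tool_pos: [541.7, 250.3, 92.0]
tcp_rot: [-179.9, -0.3, 91.8]
ft_force: [-1.0, -0.5, 1.5]
finger_gap: 0.1
grip_force: 0.7
```

Request:
play_rows([
  [[0,0,0.15,0,0,0],[0,0,0.3,0,0,0],[0,0,0.4,0,0,0],[0,0,0.5,0,0,0],[0,0,0.5,0,0,0]],
])

```text
time: 12.0
tool_pos: [541.8, 250.4, 87.4]
tcp_rot: [-180.0, -0.3, 91.8]
ft_force: [-0.7, -1.0, 4.4]
finger_gap: -0.2
grip_force: 2.0
```

Touching and pressing down. I'll go on gently to the hard stop.

Request:
play_rows([
  [[0,0,0.1,0,0,0],[0,0,0.2,0,0,0],[0,0,0.3,0,0,0],[0,0,0.3,0,0,0]],
])

```text
time: 12.4
tool_pos: [542.0, 250.4, 85.9]
tcp_rot: [-180.0, -0.3, 91.9]
ft_force: [-7.6, -3.3, 15.7]
finger_gap: 0.2
grip_force: 7.8
```

The button has bottomed: 16 N with the TCP held at z=85.9. Lifting off.

Request:
play_rows([
  [[0,0,-0.5,0,0,0],[0,0,-1.5,0,0,0],[0,0,-5,0,0,0],[0,0,-10,0,0,0],[0,0,-15,0,0,0]],
])

```text
time: 12.9
tool_pos: [541.0, 249.3, 234.9]
tcp_rot: [-179.8, -0.2, 91.8]
ft_force: [0.5, 0.2, 0.5]
finger_gap: -0.2
grip_force: 0.0
```

Request:
play_rows([
  [[-1,0,-5,0,0,0],[0,-5,-9,0,0,0],[0,-10,-9,0,0,0],[0,-15,-9,0,0,0],[0,-15,-9,0,0,0]],
])

```text
time: 13.4
tool_pos: [388.6, 244.5, 325.2]
tcp_rot: [-180.0, -0.3, 91.9]
ft_force: [0.7, -0.3, -0.2]
finger_gap: 0.1
grip_force: 0.0
```

```bash
python3 -c "
from h import *
print(sensors.sense()['tool_pos']);snap('side','s12');snap('top','t12')
a=cv2.imread('pics/s12.png')[140:310,190:410];b=cv2.imread('pics/t12.png')[135:265,165:385]
cv2.imwrite('pics/c7.png',cv2.resize(np.vstack([a,b]),None,fx=2,fy=2,interpolation=2))"
```

```text
[388.62712952 244.49901494 325.24767842]
```

View pics/c7.png

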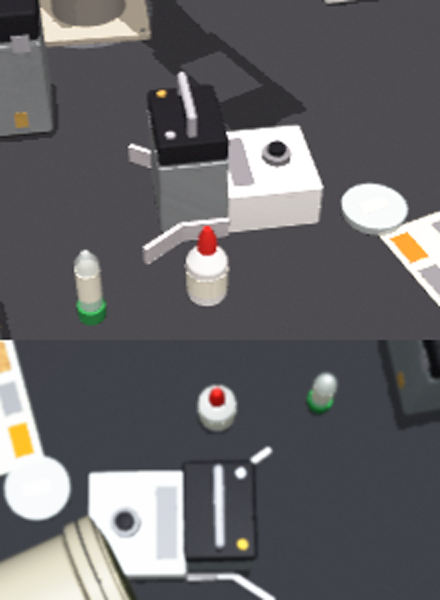

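The box is home and upright, the button is up, and the bottle, tube and dish are undisturbed. Handing in.

```bash
python3 -c "
from bench import job
print(job.hand_in())"
```

```text
the job is handed in; nothing more can be done
None
```

The battery box is fully home against the charger and upright, and the button was pressed to its stop and came back up. The bottle, dish and tube look undisturbed in the last pictures. I handed the job in at about 13.5 s; no verdict came back.

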